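Latch the sample case shut

TASK

Fasten the yellow sample case in its sloped cradle with its draw latch: bring the steel wire loop up and over so that its cross bar hooks behind the keeper on the white lid, then press the green lever down past centre until it lies fully down and stays there by itself, with the lid drawn tight. Do not knock over or push away the rack, the mortar and the jar beside it.

Things in the scene. Friction and masses are not known exactly. Their poses are not given: they have to be found in the camera images.
- case: yellow case body 150 long, 160 wide (y), 80 mm thick, fixed in a cradle. Origin: middle of its back face at the low end. x runs up the slope to the lid, 30 deg above level; z is square to the broad upper face, 30 deg off vertical, leaning to the robot. Upper face: z = 80 mm. The white lid (84 mm long, same section) continues it from x = 156 mm
- lamp_edge (a point): middle of the near lower edge of a level white lamp bar (24 deep, 16 high, 274 mm wide, on two posts) that hangs over the lid, about 100 mm higher and 25 mm farther out than the keeper. A gripper held vertical over the keeper would strike it; one held square to the case's upper face (tilted 30 deg) clears it
- latch_pivot (a point): the lever's hinge axis, along y, 24 mm above the case's upper face (85, 0, 104 mm in the case's frame). Axes as the case
- lever (a joint): angle a of the green lever, rad: 0 = shut, lying along the face, pointing down the slope (case -x); 1.57 = square off the face; at most 2.1, leaning to the lid. Starts at 1.5 to 1.85; friction holds it (1 N at its end). With the loop hooked it grows stiff below 1.0 (a few N), passes centre near 0.3, then snaps to its stop at 0; let go before centre it springs up
- lever_end (a point): free end of the lever, 80 mm from latch_pivot. The lever is a flat bar 30 mm wide (y) and 8 mm thick, from 8 to 80 mm from the pivot
- loop (a joint): angle of the wire loop relative to the lever, rad. This minus the lever's angle is the loop's elevation: 0 = pointing along case x (up the slope), 1.57 = square off the face. It swings freely and starts tipped back over the lever, towards the robot, on its stop at 3.6. Its pivot rides on the lever at case x = 85 - 24 cos(a - 0.314), z = 104 + 24 sin(a - 0.314) mm
- loop_bar (a point): middle of the loop's cross bar, a steel rod 8 mm thick along case y. The loop is a U: two legs of 7 mm rod at y = -22 and +22 mm (51 mm over the outside) run 109 mm from the loop's pivot to this bar. The legs straddle the lever and the bar swings clear over the lever's end
- keeper (a point): where the middle of the cross bar lies once hooked: on a seat on the lid, 20 mm above the lid's face, behind a steel post. The post (24 mm wide, top 17 mm above this point, 3 mm lip) is on the down-slope side, its catching face 4 mm away; the seat reaches 30 mm up the slope. With the lever as it starts the bar swings down 5 to 13 mm clear of the lip. Axes as the case
- lid (a joint): how far the lid is drawn to the case body against its rubber gasket, m: under 0.001 unlatched, about 0.004 latched (5 N per mm)
- rack: orange tube rack, 100 x 200 x 65 mm, standing loose beside the case; origin at the centre of its underside. Leave alone
- mortar: white ceramic bowl, 100 mm wide, 70 mm high, standing loose; origin at the centre of its underside. Leave alone
- jar: white jar with a blue cap, 68 mm wide, 100 mm high, standing loose; origin at the centre of its underside. Leave alone

How it is judged:
On the way, in this order (a step that is already met when the one before it is completed fails the run):
1. with the lever still up, the loop's cross bar is hooked behind the keeper on the lid (value of joint lever above 0.9 rad and x of loop_bar in the frame of keeper between -0.003 and 0.028 m and z of loop_bar in the frame of keeper between -0.006 and 0.012 m), for 0.2 s.
2. the lever is pressed down past centre, drawing the lid tight (value of joint lever below 0.12 rad and value of joint lid above 0.002 m), for 0.2 s.
At the end, for the whole second after the job is handed in: The lever lies shut (within 0.12 rad of its stop) and still, the cross bar is caught behind the keeper (within 6 mm of the catching position along the case, 14 mm in height), the lid is drawn in by more than 2 mm, and the rack, mortar and jar stand upright (all of step 2 and x of loop_bar in the frame of keeper between -0.004 and 0.006 m and z of loop_bar in the frame of keeper between -0.006 and 0.014 m and velocity of joint lever between -0.05 and 0.05 rad/s and angle between each of jar, mortar, rack's own z axis and vertical below 0.2 rad); the robot touches nothing.
It fails at once if the rack, the mortar or the jar is pushed more than 30 mm away or tipped over (distance of any of rack, mortar, jar from where it was at the start of the episode above 0.03 m or angle between any of jar, mortar, rack's own z axis and vertical above 0.6 rad).
It also fails if it takes over 48 s, if anything falls off the work surface, if the arm or the gripper's body presses on something with over 40 N, if the wrist force passes 120 N, or if a joint passes its speed limit or range.

ROBOT

A 6-joint arm with a two-finger parallel gripper is mounted at the origin on the work surface. World frame = base frame: x ahead of the robot, y to its left, z up, the work surface at z = 0. Lengths are in m, angles in rad, forces in N, time in s.
With the tool pointing down it reaches from about 0.25 to 0.775 m from the base axis. Payload 4 kg.
Tool frame: the origin (TCP) lies midway between the tips of the shut fingers; the grasp point (between the pads) lies 19 mm behind it; y points along the fingers, x is the direction in which the jaws open and shut, and the axes are right-handed (so a half turn about y gives the same grasp; the last joint's range is limited). The gripper opens to 94 mm and grips with 3 to 60 N. Pads are 16 mm wide; open, the fingers measure 119 mm over their backs; the gripper's body (75 mm by 177 mm) begins 78 mm behind the grasp point.
Start: joints at [1.124, 0.087, 1.371, -0, 1.684, -0.103], TCP at [0.185, 0.518, 0.206] pointing down, gripper open.
Joint ranges: [-3.1, 3.1], [-0.76, 2.03], [0.27, 2.55], [-1.08, 4.22], [0.17, 2.65], [-2.57, 2.57]. Speed limits (rad/s): [2.79, 2.79, 3.14, 3.14, 3.14, 3.14].

INTERFACE

Orientations are given as [roll, pitch, yaw] about the fixed x, y, z axes, in that order (R = Rz(yaw) Ry(pitch) Rx(roll)).
In Python, from bench import robot, snapshot, camera_info, ticket gives the robot as it stands.
- The arm moves only by the shell command python3 -m creep 'ROWS'. ROWS is JSON, a list of rows, each an object with "slide": the shift along the tool's x, y, z in mm, a list of three; "roll": the turn about the tool's y in degrees; "grip": the closure, from 0 (fully open) to 1 (shut). In form: [{"slide": [x, y, z], "roll": roll, "grip": grip}, ...]. A call has 1 to 20 rows; each row is the pose to reach, as a shift and turn from the pose commanded when the call began, along the tool's axes at that moment; what a row does not reach only later rows make up. A row lasts 1/12 s, in which the tool goes at most 41.7 mm and 7.16 degrees, less where a joint would pass 70% of its speed; a pose out of reach is approached as far as the arm can. A call with a gripper value outside its range is refused whole. The fingers move at their own pace and stop on an object; the grip force is fixed at half the most. Time passes only in rows, so rows that repeat a pose let the fingers close. It gives the time, the measured TCP pose, the force and the opening at its end, in the units of the state.
- robot.get_obs(): the state, without advancing time (a new reading comes with each control period).
- snapshot(name): name is "side" or "top"; returns the picture (384x512x3 uint8, red, green, blue); there is no depth.
- camera_info(name): a dict with "fx", "fy", "cx", "cy" (pixels), "dist" ([k1, k2, p1, p2, k3] as OpenCV has them; the pictures are not rectified), "cam_to_world" (4x4, takes a point from camera to world coordinates). Camera axes: x right, y down, z forward; pixel columns grow to the right and rows downward; lengths in m; the calibration is good to about 2 mm. A picture is of the moment at which its call begins. camera_info takes no time and is no camera call.
- ticket.close_job(): hands the job in, once; it reports no verdict.
The state is a dict: "time": time; "joint_positions": joint angles; "qvel": joint speeds; "joint_torque": joint torques, N m; "tool_pos": TCP position; "ee_rot": TCP orientation; "wrist_force": force on the tool from outside, world axes, zero at the start; "wrist_torque": the same for the moment, N m; "width": finger opening in m.
Only numpy, scipy, OpenCV 4.12 (cv2) and the standard library are available. Lean on these libraries where they do the work, as an engineer would, in place of code of your own. Each camera call takes 0.05 s, during which the arm holds its last target.

## Working session

There is one attempt and no reset: what is moved stays moved. The work goes in short steps, Python scripts to look and compute and a shell command to move; the robot and the scene stay as the last step left them, time stands still between calls to the robot, and variables do not carry over. Pictures are saved under pics/ and viewed, and the job is handed in when it is done.

```bash
ls; mkdir -p pics; python3 - <<'E'
from bench import robot,snapshot,camera_info
import cv2,numpy as np
o=robot.get_obs(); print(o)
for n in("side","top"):
    im=snapshot(n); cv2.imwrite(f"pics/{n}0.png",im[:,:,::-1]); c=camera_info(n); print(n,{k:np.round(v,4).tolist() for k,v in c.items()})
E
```

```text
pics
{'time': 0.0, 'joint_positions': array([ 1.12388589e+00,  8.79211590e-02,  1.37223215e+00, -3.12109878e-05,
        1.68359874e+00, -1.03112521e-01]), 'qvel': array([ 0.00082725, -0.00090318, -0.00040122,  0.00142093,  0.00057061,
       -0.00100399]), 'joint_torque': array([ 4.17480060e-04, -3.40174413e+01, -3.02433729e+01,  7.17628794e-02,
        3.28706007e-02, -1.60812201e-04]), 'tool_pos': array([0.18516947, 0.51731159, 0.20433389]), 'ee_rot': array([-1.57060492,  0.00215112,  1.22699514]), 'wrist_force': array([-0.67214738, -0.52143297, -0.03014905]), 'wrist_torque': array([ 0.03127793,  0.04714333, -0.01462103]), 'width': 0.0941589884317934}
side {'fx': 429.9187, 'fy': 429.9187, 'cx': 256.1091, 'cy': 191.6697, 'dist': [-0.0916, 0.0, 0.0, 0.0, 0.0], 'cam_to_world': [[-0.9933, -0.0773, 0.0865, 0.5564], [-0.1136, 0.4988, -0.8592, 0.902], [0.0233, -0.8633, -0.5042, 0.7112], [0.0, 0.0, 0.0, 1.0]]}
top {'fx': 400.8095, 'fy': 400.8095, 'cx': 255.3057, 'cy': 190.8998, 'dist': [0.0263, 0.0, 0.0, 0.0, 0.0], 'cam_to_world': [[0.0016, -0.9863, 0.1647, 0.4399], [-0.9998, 0.0017, 0.0195, 0.0234], [-0.0195, -0.1647, -0.9861, 1.3852], [0.0, 0.0, 0.0, 1.0]]}
```

View pics/side0.png

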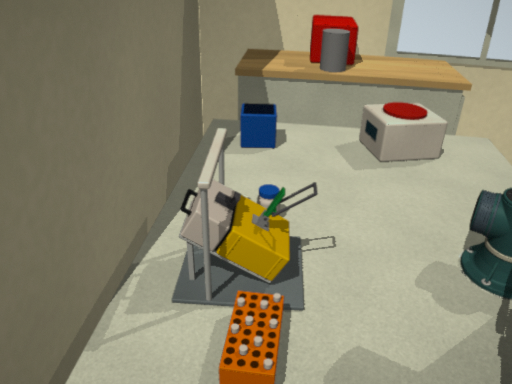

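View pics/top0.png

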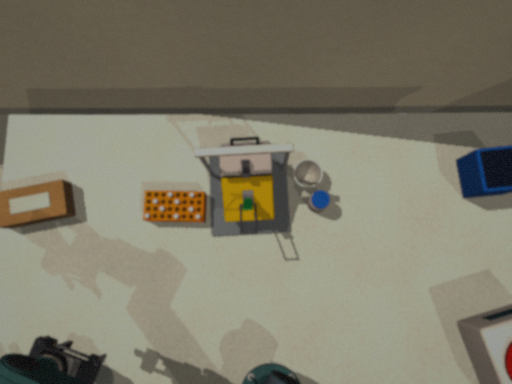

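The side view shows the yellow case near (255,240), the green lever near (270,205) and the loop tipped back to the right, ending near (315,188). The top view has the case at (248,195), the lever at (248,203), and the loop bar at about (248,232). I'll zoom in next.

```bash
python3 - <<'E'
import cv2
a=cv2.imread("pics/side0.png")[120:310,165:345]; cv2.imwrite("pics/sz.png",cv2.resize(a,None,fx=3.1,fy=3.1,interpolation=cv2.INTER_CUBIC))
a=cv2.imread("pics/top0.png")[130:270,130:350]; cv2.imwrite("pics/tz.png",cv2.resize(a,None,fx=3.6,fy=3.6,interpolation=cv2.INTER_CUBIC))
E
```

```text
(no output)
```

View pics/sz.png

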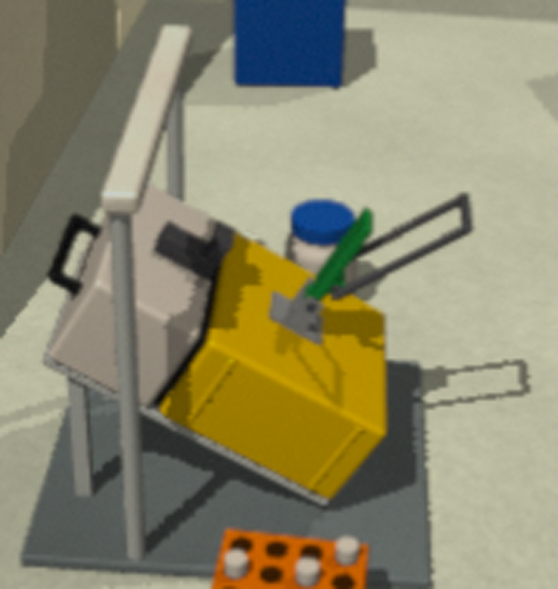

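View pics/tz.png

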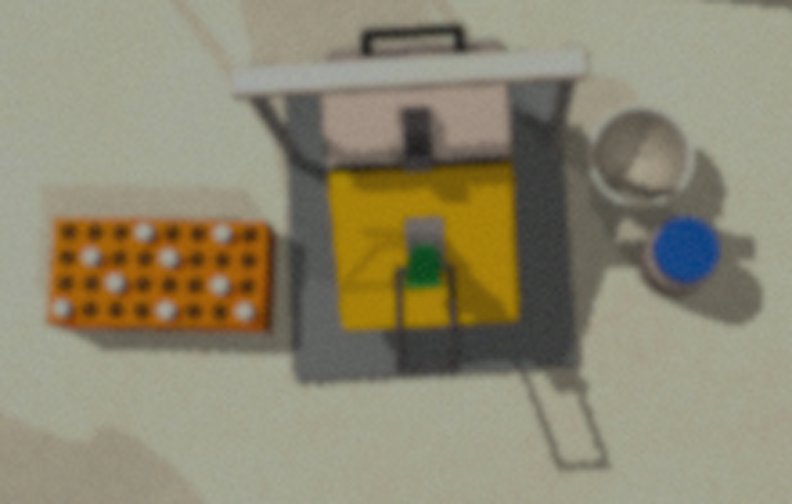

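```bash
cat > h.py <<'E'
import numpy as np,cv2
from bench import camera_info
def ray(n,uv):
    c=camera_info(n);K=np.array([[c['fx'],0,c['cx']],[0,c['fy'],c['cy']],[0,0,1.]])
    p=cv2.undistortPoints(np.array([[uv]],float),K,np.array(c['dist']))[0,0]
    T=np.array(c['cam_to_world']);d=T[:3,:3]@np.array([*p,1]);return T[:3,3],d/np.linalg.norm(d)
def tri(s,t):
    a,d=ray('side',s);b,e=ray('top',t)
    k=np.linalg.lstsq(np.c_[d,-e],b-a,rcond=None)[0]
    p,q=a+k[0]*d,b+k[1]*e
    return (p+q)/2,np.linalg.norm(p-q)
def proj(n,P):
    c=camera_info(n);K=np.array([[c['fx'],0,c['cx']],[0,c['fy'],c['cy']],[0,0,1.]])
    T=np.linalg.inv(np.array(c['cam_to_world']))
    return cv2.projectPoints(np.atleast_2d(P).astype(float),cv2.Rodrigues(T[:3,:3])[0],T[:3,3],K,np.array(c['dist']))[0][:,0]
S=lambda u,v:(165+(u+.5)/3.1-.5,120+(v+.5)/3.1-.5)
T=lambda u,v:(130+(u+.5)/3.6-.5,130+(v+.5)/3.6-.5)
E
python3 - <<'E'
from h import *
for n,s,t in [("hi-",(235,235),(515,165)),("hi+",(210,345),(330,170)),("lo+",(385,435),(343,328)),("lo-",(385,318),(520,322)),
 ("leverend",(365,215),(425,270)),("leverbase",(305,298),(425,245)),("bar",(466,215),(430,372)),("post",(222,245),(417,163)),("lampL",(122,208),(235,95)),("lampR",(172,30),(585,70)),("jar",(322,218),(685,248))]:
    p,e=tri(S(*s),T(*t)); print(n,p.round(4),round(e,4))
E
```

```text
hi- [ 0.6894 -0.0065  0.1642] 0.0057
hi+ [0.6841 0.1527 0.1694] 0.0063
lo+ [0.5562 0.1466 0.0982] 0.0029
lo- [ 0.5628 -0.0119  0.0922] 0.0014
leverend [0.5866 0.0683 0.2349] 0.0103
leverbase [0.6228 0.0711 0.1604] 0.0009
bar [0.5096 0.0636 0.2379] 0.0006
post [0.6851 0.0763 0.2044] 0.0017
lampL [0.7215 0.2127 0.3079] 0.0065
lampR [ 0.74   -0.0563  0.3146] 0.0093
jar [ 0.6288 -0.1604  0.0967] 0.002
```

```bash
cat >> h.py <<'E'
yaw=np.deg2rad(2.4);c_,s_=np.cos(yaw),np.sin(yaw)
R=np.array([[c_,-s_,0],[s_,c_,0],[0,0,1]])@np.array([[np.cos(np.pi/6),0,-.5],[0,1,0],[.5,0,np.cos(np.pi/6)]])
P0=np.array([.6231,.0702,.1310])-R@np.array([.075,0,.080])
W=lambda x,y,z:P0+R@(np.array([x,y,z])/1e3)
Cs=lambda p:R.T@(np.asarray(p)-P0)*1e3
def pivot(a):return 85-24*np.cos(a-.314),104+24*np.sin(a-.314)
def tool(d):  # world delta m -> tool mm
    from bench import robot
    from scipy.spatial.transform import Rotation as Ro
    M=Ro.from_euler('xyz',robot.get_obs()['ee_rot']).as_matrix()
    return (M.T@np.asarray(d)*1e3).round(1)
E
python3 - <<'E'
from h import *
print("resid corners",[ (Cs(p)).round(1).tolist() for p in ([.6894,-.0065,.1642],[.6841,.1527,.1694],[.5562,.1466,.0982],[.5628,-.0119,.0922])])
for n,p in dict(le=[.5866,.0683,.2349],bar=[.5096,.0636,.2379],post=[.6851,.0763,.2044],base=[.6228,.0711,.1604]).items():print(n,Cs(p).round(1))
le=Cs([.5866,.0683,.2349]);a=np.arctan2(le[2]-104,85-le[0]);print("a",a)
for a in (1.4,1.5,1.6,1.7,1.85):
    px,pz=pivot(a);e=3.6-a
    b=W(px+109*np.cos(e),0,pz+109*np.sin(e));l=W(85-80*np.cos(a),0,104+80*np.sin(a))
    print(a,"piv",W(px,0,pz).round(4),"bar",b.round(4),proj('side',b).round(1),proj('top',b).round(1),"lev",l.round(4),proj('side',l).round(1),proj('top',l).round(1))
print("meas side bar",S(466,215),"lev",S(365,215),"top lev",T(425,270),"bar",T(430,372))
k=W(174,0,100);print("keeper",k,proj('side',k),proj('top',k))
print(tool(np.array([.465,.064,.30])-[.1852,.5173,.2043]))
E
```

```text
resid corners [[146.2, -79.4, 77.2], [150.0, 79.9, 81.1], [3.5, 79.1, 83.4], [0.4, -79.5, 78.2]]
le [ 95.3  -0.4 188.3]
bar [ 30.   -1.8 229.4]
post [165.6   3.5 112.5]
base [ 89.5   0.9 105.6]
a 1.6924294715412276
1.4 piv [0.5995 0.0692 0.1696] bar [0.4999 0.065  0.2138] [[318.2 198.9]] [[248.9 236.9]] lev [0.5686 0.0679 0.2183] [[287.8 195.5]] [[247.9 213.2]]
1.5 piv [0.6009 0.0693 0.1715] bar [0.5062 0.0653 0.2255] [[315.9 194.3]] [[248.6 234.5]] lev [0.575  0.0682 0.2231] [[285.  193.5]] [[247.8 210.9]]
1.6 piv [0.6024 0.0693 0.1734] bar [0.5137 0.0656 0.2365] [[313.  189.8]] [[248.4 231.7]] lev [0.5818 0.0685 0.2272] [[282.1 191.7]] [[247.6 208.4]]
1.7 piv [0.6042 0.0694 0.175 ] bar [0.5221 0.066  0.2467] [[309.6 185.6]] [[248.2 228.5]] lev [0.5891 0.0688 0.2306] [[278.9 190.2]] [[247.5 205.8]]
1.85 piv [0.6071 0.0695 0.1771] bar [0.5367 0.0666 0.2603] [[303.5 179.9]] [[247.8 222.9]] lev [0.6004 0.0692 0.2344] [[273.9 188.5]] [[247.3 201.7]]
meas side bar (314.98387096774195, 189.01612903225805) lev (282.4032258064516, 189.01612903225805) top lev (247.69444444444446, 204.63888888888889) bar (249.08333333333331, 232.97222222222223)
keeper [0.69877008 0.07337152 0.19782051] [[230.22711699 199.92062624]] [[246.57597859 171.2205404 ]]
[-332.6  -95.1 -416.2]
```

```bash
python3 -m creep '[{"slide":[0,-100,0],"roll":0,"grip":1},{"slide":[0,-100,0],"roll":0,"grip":1},{"slide":[0,-100,0],"roll":0,"grip":1},{"slide":[-335,-100,-407],"roll":-22,"grip":1},{"slide":[-335,-100,-407],"roll":-22,"grip":1},{"slide":[-335,-100,-407],"roll":-22,"grip":1},{"slide":[-335,-100,-407],"roll":-22,"grip":1},{"slide":[-335,-100,-407],"roll":-22,"grip":1},{"slide":[-335,-100,-407],"roll":-22,"grip":1},{"slide":[-335,-100,-407],"roll":-22,"grip":1},{"slide":[-335,-100,-407],"roll":-22,"grip":1},{"slide":[-335,-100,-407],"roll":-22,"grip":1},{"slide":[-335,-100,-407],"roll":-22,"grip":1},{"slide":[-335,-100,-407],"roll":-22,"grip":1},{"slide":[-335,-100,-407],"roll":-22,"grip":1},{"slide":[-335,-100,-407],"roll":-22,"grip":1},{"slide":[-335,-100,-407],"roll":-22,"grip":1},{"slide":[-335,-100,-407],"roll":-22,"grip":1},{"slide":[-335,-100,-407],"roll":-22,"grip":1},{"slide":[-335,-100,-407],"roll":-22,"grip":1}]'
```

```text
time: 1.77
tool_pos: [0.4551, 0.0663, 0.3055]
ee_rot: [-1.571, -0.001, 1.613]
wrist_force: [0.2, 0.7, 0.3]
width: 0.0007
```

```bash
python3 -m creep '[{"slide":[0,30,0],"roll":0,"grip":1},{"slide":[0,60,0],"roll":0,"grip":1},{"slide":[0,82,0],"roll":0,"grip":1},{"slide":[0,82,-15],"roll":0,"grip":1},{"slide":[0,82,-30],"roll":0,"grip":1},{"slide":[0,82,-38],"roll":0,"grip":1},{"slide":[0,82,-38],"roll":0,"grip":1},{"slide":[0,82,-38],"roll":0,"grip":1}]'; python3 - <<'E'
from bench import snapshot
import cv2
a=snapshot("side")[120:310,165:345]; cv2.imwrite("pics/s1.png",cv2.resize(a[:,:,::-1],None,fx=3.1,fy=3.1,interpolation=cv2.INTER_CUBIC))
E
```

```text
time: 2.43
tool_pos: [0.4935, 0.0677, 0.224]
ee_rot: [-1.571, -0.0, 1.613]
wrist_force: [-0.2, 0.8, 0.1]
width: 0.0005
```

View pics/s1.png

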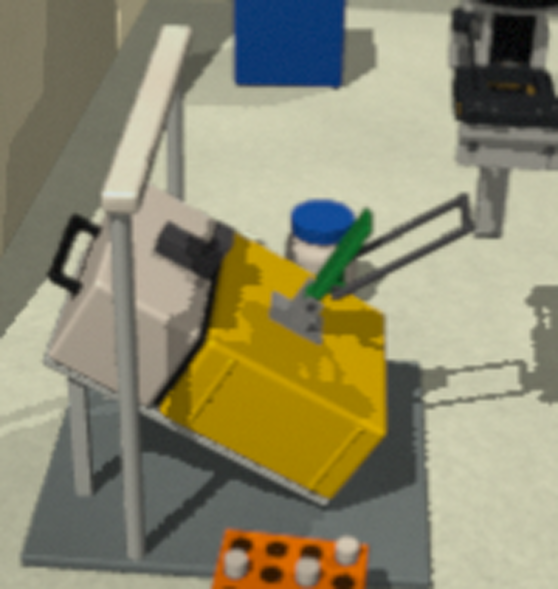

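The tip, near (490,235) in this crop, is just behind the cross bar at (468,215), below its height and between the legs. I'll push it along the arc.

```bash
python3 -m creep '[{"slide":[0,-3,-8],"roll":0,"grip":1},{"slide":[0,-8,-15],"roll":0,"grip":1},{"slide":[0,-19,-25],"roll":0,"grip":1},{"slide":[0,-27,-35],"roll":0,"grip":1},{"slide":[0,-34,-45],"roll":0,"grip":1},{"slide":[0,-39,-55],"roll":0,"grip":1},{"slide":[0,-43,-65],"roll":0,"grip":1},{"slide":[0,-46,-75],"roll":0,"grip":1},{"slide":[0,-46,-75],"roll":0,"grip":1}]'; python3 - <<'E'
from bench import snapshot
import cv2
a=snapshot("side")[120:310,165:345]; cv2.imwrite("pics/s2.png",cv2.resize(a[:,:,::-1],None,fx=3.1,fy=3.1,interpolation=cv2.INTER_CUBIC))
E
```

```text
time: 3.23
tool_pos: [0.57, 0.0698, 0.2703]
ee_rot: [-1.573, -0.0, 1.611]
wrist_force: [-0.4, -0.2, -0.7]
width: 0.0002
```

View pics/s2.png

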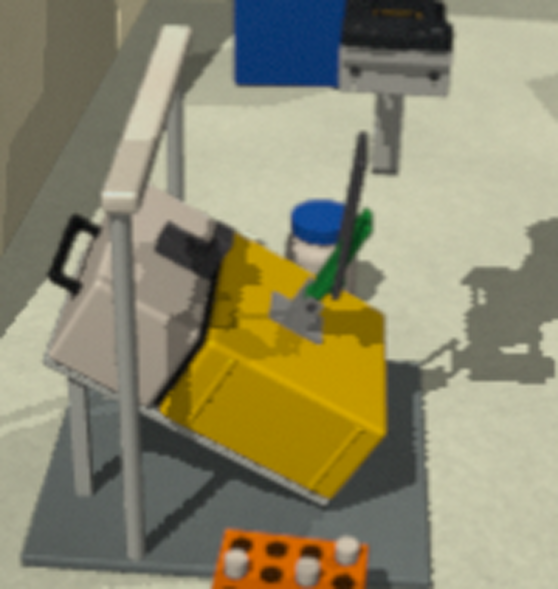

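The loop is nearly upright, with its top at about (362,135), and it's slightly ahead of the finger at (385,170). I'll keep pushing gently past vertical.

```bash
python3 -m creep '[{"slide":[0,-1,-8],"roll":0,"grip":1},{"slide":[0,-1,-16],"roll":0,"grip":1},{"slide":[0,-1,-24],"roll":0,"grip":1},{"slide":[0,-1,-32],"roll":0,"grip":1},{"slide":[0,-1,-40],"roll":0,"grip":1},{"slide":[0,-1,-44],"roll":0,"grip":1},{"slide":[0,-1,-44],"roll":0,"grip":1},{"slide":[0,-1,-44],"roll":0,"grip":1},{"slide":[0,-1,-44],"roll":0,"grip":1}]'; python3 - <<'E'
from bench import snapshot
import cv2
a=snapshot("side")[120:310,165:345]; cv2.imwrite("pics/s3.png",cv2.resize(a[:,:,::-1],None,fx=3.1,fy=3.1,interpolation=cv2.INTER_CUBIC))
E
```

```text
time: 4.03
tool_pos: [0.6124, 0.0716, 0.2705]
ee_rot: [-1.571, -0.0, 1.611]
wrist_force: [0.2, 0.4, -0.6]
width: 0.0003
```

View pics/s3.png

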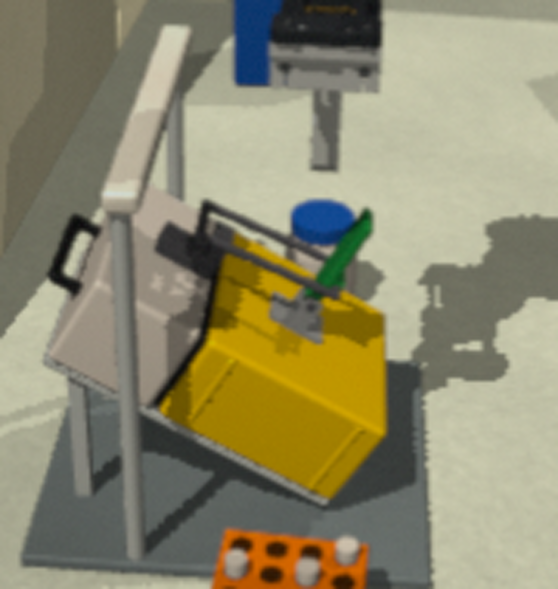

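```bash
python3 -m creep '[{"slide":[0,0,0],"roll":0,"grip":1},{"slide":[0,0,0],"roll":0,"grip":1},{"slide":[0,0,0],"roll":0,"grip":1},{"slide":[0,0,0],"roll":0,"grip":1}]';  python3 - <<'E'
from bench import snapshot
from h import *
a=snapshot("side")
t=snapshot("top");cv2.imwrite("pics/s4.png",cv2.resize(a[160:240,200:310,::-1],None,fx=7,fy=7,interpolation=cv2.INTER_CUBIC))
cv2.imwrite("pics/t4.png",cv2.resize(t[140:220,200:300,::-1],None,fx=7,fy=7,interpolation=cv2.INTER_CUBIC))
for y in(-22,0,22):
  for x,z in((174,100),(184,100),(172,118)):
    w=W(x,y,z);print(y,x,z,((proj('side',w)[0]-[200,160])*7).round(),((proj('top',w)[0]-[200,140])*7).round())
E
```

```text
time: 4.42
tool_pos: [0.6124, 0.0715, 0.2707]
ee_rot: [-1.571, -0.0, 1.611]
wrist_force: [0.1, -0.2, -0.2]
width: 0.0002
-22 174 100 [220. 245.] [377. 216.]
-22 184 100 [194. 231.] [376. 194.]
-22 172 118 [252. 209.] [377. 234.]
0 174 100 [212. 279.] [326. 219.]
0 184 100 [185. 265.] [325. 196.]
0 172 118 [244. 243.] [326. 236.]
22 174 100 [203. 315.] [275. 221.]
22 184 100 [176. 300.] [274. 199.]
22 172 118 [236. 278.] [274. 238.]
```

View pics/s4.png

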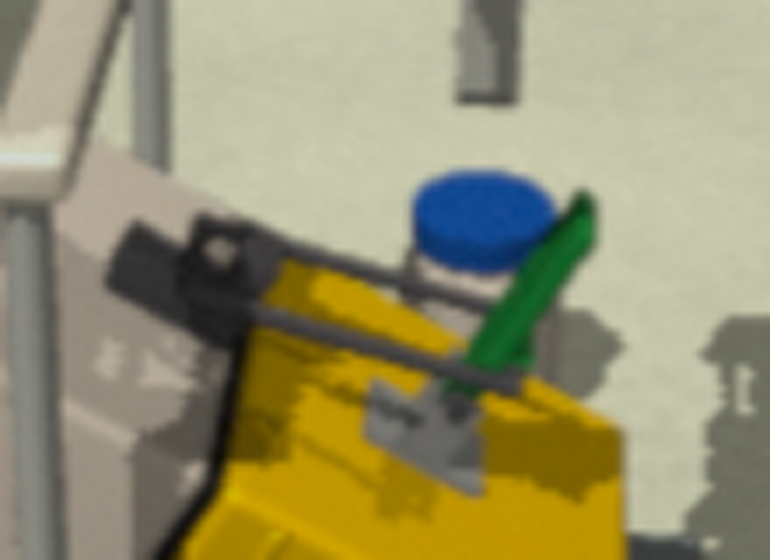

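View pics/t4.png

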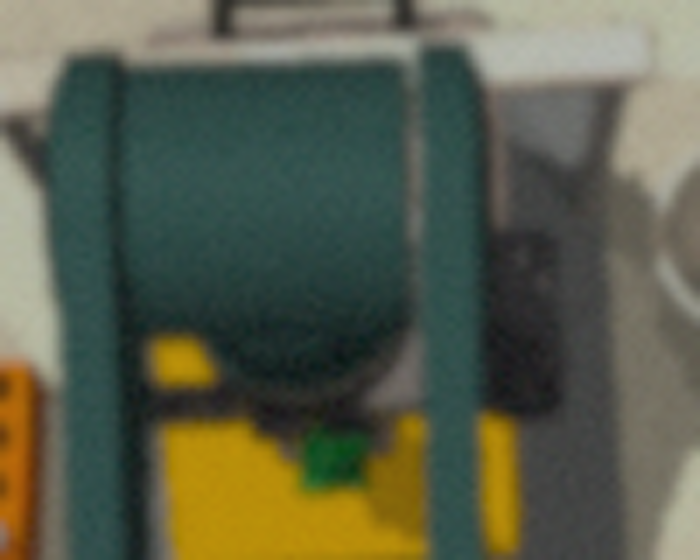

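```bash
python3 - <<'E'
from h import *
from bench import robot
tp=robot.get_obs()['tool_pos'];pv=W(85,0,104);print(pv)
for a in (1.6,1.4,1.2,1.0,.8,.6,.45,.3,.15,0,-.08):
    th=np.deg2rad(210)-a;u=np.array([np.cos(th),np.sin(th)]);n=np.array([np.sin(th),-np.cos(th)])
    best=None
    if th<np.pi-.15: t=68*u+4*n+[8,0]
    else:
        t=62*u+4*n; t[1]+=8*abs(np.tan(th))   # centre, raised so the contacting corner is on the face
    x=pv[0]+t[0]/1e3;z=pv[2]+t[1]/1e3
    print(a,round(x,4),round(z,4),"slide y",round((tp[2]-z)*1e3),"z",round((tp[0]-x)*1e3))
E
```

```text
[0.61976318 0.07006015 0.15678461]
1.6 0.599 0.2185 slide y 52 z 13
1.4 0.5873 0.2116 slide y 59 z 25
1.2 0.5772 0.2025 slide y 68 z 35
1.0 0.5692 0.1915 slide y 79 z 43
0.8 0.5634 0.1792 slide y 91 z 49
0.6 0.5582 0.1661 slide y 104 z 54
0.45 0.5576 0.1568 slide y 114 z 55
0.3 0.5584 0.1488 slide y 122 z 54
0.15 0.5606 0.141 slide y 130 z 52
0 0.5641 0.1339 slide y 137 z 48
-0.08 0.5664 0.1304 slide y 140 z 46
```

The bar rests on the seat just up-slope of the post, at about (197,255) in the side crop, and the lever is still up. Next I'll lower the finger behind the lever and sweep it down the first part of its arc.

```bash
python3 -m creep '[{"slide":[0,26,0],"roll":0,"grip":1},{"slide":[0,54,0],"roll":0,"grip":1},{"slide":[0,54,7],"roll":0,"grip":1},{"slide":[0,54,14],"roll":0,"grip":1},{"slide":[0,57,20],"roll":0,"grip":1},{"slide":[0,60,26],"roll":0,"grip":1},{"slide":[0,64,31],"roll":0,"grip":1},{"slide":[0,69,36],"roll":0,"grip":1},{"slide":[0,74,40],"roll":0,"grip":1},{"slide":[0,79,43],"roll":0,"grip":1},{"slide":[0,79,43],"roll":0,"grip":1}]'; python3 - <<'E'
from bench import snapshot
import cv2
a=snapshot("side");cv2.imwrite("pics/s5.png",cv2.resize(a[150:240,190:320,::-1],None,fx=6,fy=6,interpolation=cv2.INTER_CUBIC))
E
```

```text
time: 5.43
tool_pos: [0.5688, 0.0697, 0.1909]
ee_rot: [-1.57, 0.0, 1.611]
wrist_force: [0.7, -1.2, 2.5]
width: 0.0004
```

View pics/s5.png

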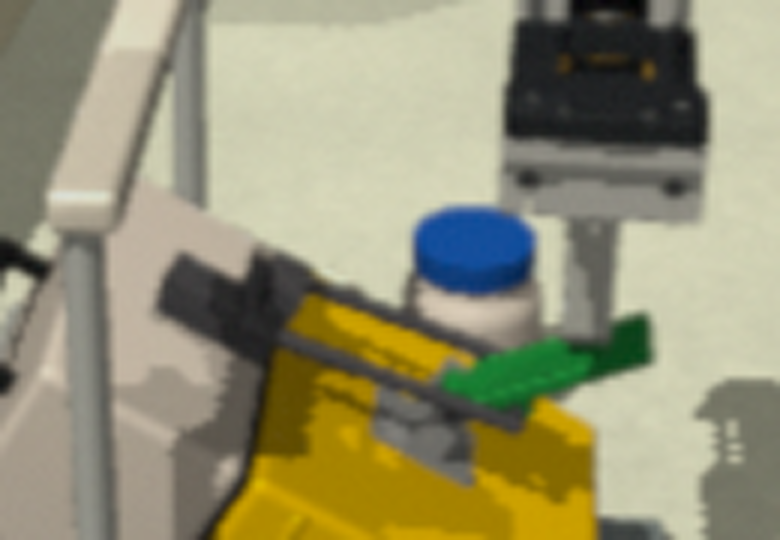

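The fingertip at (590,335) presses on the lever's upper face, and the bar is still caught behind the keeper at (255,280). I'll continue past centre.

```bash
python3 -m creep '[{"slide":[0,6,3],"roll":0,"grip":1},{"slide":[0,12,7],"roll":0,"grip":1},{"slide":[0,19,11],"roll":0,"grip":1},{"slide":[0,25,13],"roll":0,"grip":1},{"slide":[0,31,14],"roll":0,"grip":1},{"slide":[0,37,14],"roll":0,"grip":1},{"slide":[0,43,13],"roll":0,"grip":1},{"slide":[0,49,12],"roll":0,"grip":1},{"slide":[0,54,10],"roll":0,"grip":1},{"slide":[0,58,9],"roll":0,"grip":1},{"slide":[0,61,8],"roll":0,"grip":1},{"slide":[0,61,8],"roll":0,"grip":1},{"slide":[0,61,8],"roll":0,"grip":1},{"slide":[0,61,8],"roll":0,"grip":1}]'; python3 - <<'E'
from bench import snapshot
import cv2
a=snapshot("side");cv2.imwrite("pics/s6.png",cv2.resize(a[150:240,190:320,::-1],None,fx=6,fy=6,interpolation=cv2.INTER_CUBIC))
E
```

```text
time: 6.65
tool_pos: [0.5586, 0.0695, 0.1361]
ee_rot: [-1.567, 0.0, 1.611]
wrist_force: [-16.7, -0.7, 24.3]
width: 0.0007
```

View pics/s6.png

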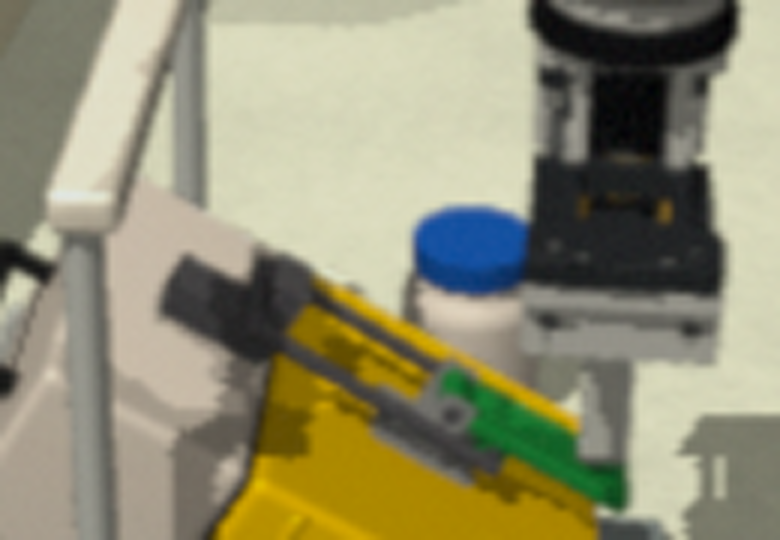

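The lever lies along the face from (445,380) to (620,490), and the 29 N reading shows it is on its stop. I'll lift straight off and check both views.

```bash
python3 -m creep '[{"slide":[0,-10,2],"roll":0,"grip":1},{"slide":[0,-30,10],"roll":0,"grip":1},{"slide":[0,-60,30],"roll":0,"grip":1},{"slide":[0,-90,60],"roll":0,"grip":1},{"slide":[0,-120,95],"roll":0,"grip":1},{"slide":[0,-140,130],"roll":0,"grip":1},{"slide":[0,-140,160],"roll":0,"grip":1},{"slide":[0,-140,160],"roll":0,"grip":1},{"slide":[0,-140,160],"roll":0,"grip":1},{"slide":[0,-140,160],"roll":0,"grip":1}]'; python3 - <<'E'
from h import *
from bench import snapshot
a=snapshot("side");t=snapshot("top")
cv2.imwrite("pics/s7.png",cv2.resize(a[150:240,190:320,::-1],None,fx=6,fy=6,interpolation=cv2.INTER_CUBIC))
cv2.imwrite("pics/t7.png",cv2.resize(t[130:270,130:350,::-1],None,fx=3.6,fy=3.6,interpolation=cv2.INTER_CUBIC))
for n,w in (("lever end a=0",W(5,0,104)),("a=.12",W(85-80*np.cos(.12),0,104+80*np.sin(.12))),("bar+",W(171,22,100)),("bar-",W(171,-22,100))): print(n,((proj('side',w)[0]-[190,150])*6).round(),((proj('top',w)[0]-[130,130])*3.6).round())
E
```

```text
time: 7.53
tool_pos: [0.402, 0.0631, 0.2696]
ee_rot: [-1.57, -0.0, 1.611]
wrist_force: [-0.3, -0.2, -0.3]
width: 0.0003
lever end a=0 [617. 496.] [430. 333.]
a=.12 [629. 479.] [429. 337.]
bar+ [241. 334.] [394. 153.]
bar- [255. 274.] [446. 151.]
```

View pics/s7.png

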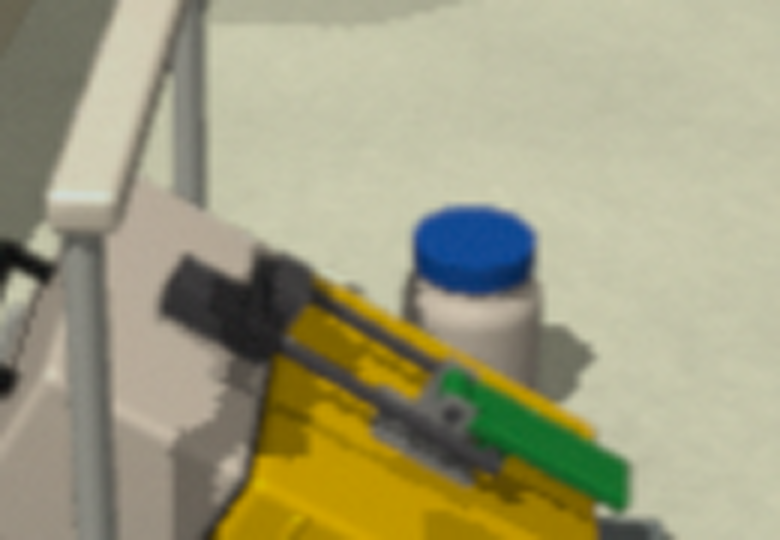

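View pics/t7.png

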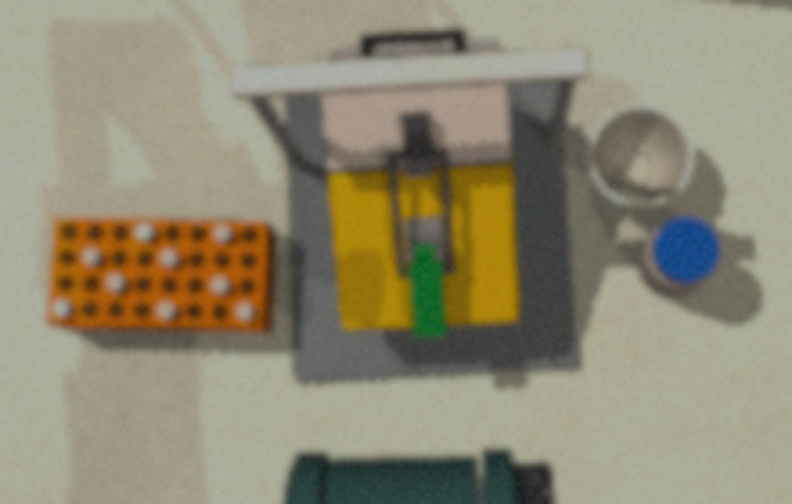

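```bash
python3 - <<'E'
from h import *
for a in(0,.06,.12):
  for y,dz in((15,4),(15,-4),(-15,4),(-15,-4)):
    w=W(85-80*np.cos(a)+dz*np.sin(a),y,104+80*np.sin(a)+dz*np.cos(a));print(a,y,dz,((proj('side',w)[0]-[190,150])*6).round())
def ctr(f):
    im=cv2.imread(f).astype(int);m=((im[:,:,1]-im[:,:,2]>40)&(im[:,:,1]-im[:,:,0]>25));ys,xs=np.nonzero(m);return xs.mean(),ys.mean(),xs.max(),ys.max()
print(ctr("pics/s6.png"),ctr("pics/s7.png"))
# lid handle (dark) rows in top before/after
for f in("pics/tz.png","pics/t7.png"):
    g=cv2.imread(f,0)[15:50,385:445].mean(1);w=np.clip(120-g,0,None);print(f,15+(w*np.arange(35)).sum()/w.sum())
E
```

```text
0 15 4 [622. 512.]
0 15 -4 [611. 526.]
0 -15 4 [622. 468.]
0 -15 -4 [611. 481.]
0.06 15 4 [629. 503.]
0.06 15 -4 [618. 517.]
0.06 -15 4 [628. 459.]
0.06 -15 -4 [618. 473.]
0.12 15 4 [634. 494.]
0.12 15 -4 [625. 509.]
0.12 -15 4 [633. 450.]
0.12 -15 -4 [624. 465.]
(np.float64(532.2284006755879), np.float64(439.9275042224243), np.int64(623), np.int64(505)) (np.float64(540.9364227827873), np.float64(441.7034585093026), np.int64(627), np.int64(508))
pics/tz.png 33.28254588260474
pics/t7.png 38.040159711488926
```

```bash
python3 - <<'E'
from bench import ticket,robot
o=robot.get_obs();print(o['time'],o['wrist_force'].round(2));print(ticket.close_job())
E
```

```text
7.6333 [-0.04 -0.13 -0.68]
the job is handed in; nothing more can be done
None
```

The latch looks fastened, and I handed the job in at 7.6 s. The hand-in gives no verdict, so this rests on my own checks.

**What I did:** I found the case, lever and loop from the two camera views. With the fingers shut, I pushed the loop's cross bar up past vertical, and it fell onto the seat behind the keeper. I then swept the lever down its arc onto its stop and backed the arm off.

**Last checks:**
- **Lever:** it met its stop at about 29 N. It stayed down along the face after I let go, with no spring-back in the pictures.
- **Cross bar and lid:** the side view shows the bar behind the keeper. The lid's handle had moved about 4 mm towards the case in the top view, which matches a latched lid.
- **Rack, mortar and jar:** all three look unmoved. By eye only; I did not measure them.
- **Robot:** nothing was touching it, with the wrist force under 1 N.

**One disagreement:** the lever end in the last side view sat 1 to 2 pixels higher than my model predicts for fully shut. Taken alone, that would be about 0.05 to 0.1 rad, still inside the 0.12 limit. My model of the lever end was about 3 pixels low at the start too, so I put this down to calibration.

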